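# Find the concealed catch and spring the spice drawer open

## Robot

A 6-joint arm with a two-finger parallel gripper is mounted at the origin on the work surface. World frame = base frame: x ahead of the robot, y to its left, z up, the work surface at z = 0. Lengths are in mm, angles in degrees, forces in N, time in s.
With the tool pointing down it reaches from about 350 to 850 mm from the base axis. Payload 8.1 kg.
Tool frame: the origin (TCP) lies midway between the tips of the shut fingers; the grasp point (between the pads) lies 19 mm behind it (hold_point_z is the distance from the TCP to the grasp point, in mm); z points along the fingers, y is the direction in which the jaws open and shut (so a half turn about z gives the same grasp; the last joint's range is limited). The gripper opens to 85 mm and grips with 20 to 120 N. Pads are 22 mm wide; open, the fingers measure 114 mm over their backs; the gripper's body (76 mm by 85 mm) begins 54 mm behind the grasp point. The pads swing forward as they close: fully open they stand 13 mm farther back than shut.
Start: joints at [71.998, 7.471, 85.268, -0, 87.261, -4.893], TCP at [136.063, 584.373, 231.292] pointing down, gripper open.
Joint ranges: [-169.43, 169.43], [-51.17, 129.36], [1.28, 143.12], [-76.62, 256.62], [0, 156.53], [-152.29, 152.29]. Speed limits (degrees/s): [136.94, 136.94, 159.86, 180, 180, 180].

## Interface

Orientations are given as [roll, pitch, yaw] about the fixed x, y, z axes, in that order (R = Rz(yaw) Ry(pitch) Rx(roll)).
In Python, from bench import sense, snapshot, camera_params, hand_in, hold_point_z gives the robot as it stands.
- The arm moves only by the tool servo_tool, never from a script. Its argument "motion" is a list of rows, each a list of 7 numbers: the finger opening in mm, from 0 to 85.4, then the shift along the tool's x, y, z in mm, then the turn, a rotation vector about the tool's x, y, z in rad. A call has 1 to 10 rows; each row shifts and turns the pose as measured when the row begins, along the tool's axes as they then stand; what a row does not reach is not made up. A row lasts 1/10 s, in which the tool goes at most 50 mm and 8.59 degrees, less where a joint would pass 70% of its speed; a pose out of reach is approached as far as the arm can. A call with a gripper value outside its range is refused whole. The fingers move at their own pace and stop on an object; "force" is the grip in N (left out, the last holds). Time passes only in rows, so rows that do not move let the fingers close. It gives the time, the measured TCP pose, the force and the opening at its end, in the units of the state.
- sense(): the state, without advancing time (a new reading comes with each control period).
- snapshot(name): name is "side" or "top" or "wrist"; returns the picture (384x512x3 uint8, blue, green, red); there is no depth.
- camera_params(name): a dict with "fx", "fy", "cx", "cy" (pixels), "R" (3x3) and "t" (3): a world point X has camera coordinates R X + t; the wrist camera has in their place "tool_from_camera" (4x4, takes a point from camera to tool coordinates, whose origin is the TCP and whose axes are the flange's). Camera axes: x right, y down, z forward; pixel columns grow to the right and rows downward; lengths in mm; the calibration is good to about 2 mm. The wrist camera is an equidistant fisheye: a pixel r from the principal point sees the ray r / f radians off the axis. A picture is of the moment at which its call begins: read the wrist's pose just before it. camera_params takes no time and is no camera call.
- hand_in(): hands the job in, once; it reports no verdict.
The state is a dict: "time": time; "joint_pos": joint angles; "qd": joint speeds; "joint_efforts": joint torques, N m; "tool_pos": TCP position; "tcp_rot": TCP orientation; "ft_force": force on the tool from outside, world axes, zero at the start; "wrist_torque": the same for the moment, N m; "finger_gap": finger opening in mm.
Only numpy, scipy, OpenCV 4.12 (cv2) and the standard library are available. Lean on these libraries where they do the work, as an engineer would, in place of code of your own. Each camera call takes 0.05 s, during which the arm holds its last target. There are 200 camera calls.

## Task

The low wooden drawer box on the ledge has no handle: it opens by a concealed catch, a recessed pad of the same wood somewhere along the flat panel on its top. Feel along the panel with the fingertips until you find the pad, press it down so that the drawer springs open by itself, then take the hand away. Do not touch the drawer itself, and leave the things standing on and around the box where they are; nothing is to be lifted.

Things in the scene. Friction and masses are not known exactly. Their poses are not given: they have to be found in the camera images.
- panel_mid (a point): Centre of the flat panel on the box's top, on the panel's surface, 63.5 mm above the ledge. x points from the drawer front to the back of the box, y along the box, z up. The panel is the light wood area, 100 mm (x) by 160 mm (y), rigid and level; the darker frame round it is half a millimetre higher.
- case: Low wooden drawer box fixed to the ledge, 148 mm deep (x, front at -x), 360 mm long (y), 64 mm high; dark frame on top round the light panel. Origin: on the ledge under the panel's centre, same axes as panel_mid.
- catch (a joint): Press depth of the hidden pad, m: 0 out, 0.006 fully down. Pad 53 (x) by 43 mm (y), same wood, 2 mm below the panel in a 56 by 46 mm opening; on the panel's middle line (x = 0), its centre anywhere from y = -48 to +48 mm, not told. Sprung: 1.6 N to start, 4.3 N fully down, comes back up; frees the drawer at 0.004. Closed fingers fit in, best with their wider way along x.
- drawer: The drawer in the box: dark wood front board 8 x 352 x 51 mm without handle, light wood tray behind it. Origin: when shut, on the ledge under the panel's centre; the front board's middle is at x = -0.074, z = 0.029 from it. Once the catch is pressed its own spring takes it 45 mm out towards -x of the box in about a second, and it stays open. Not to be touched.
- bowl: Bystander: green ceramic pinch bowl, 68 mm across, 32 mm high, 120 g, standing loose on one end of the box's top frame (right or left, about 135 mm from the panel's centre). Origin at the centre of its underside.
- shaker: Bystander: small clear shaker with a black twist cap, 44 mm across, 55 mm high, 70 g, standing loose on the other end of the box's top frame. Origin at the centre of its underside.
- mortar: Bystander: dark wooden mortar with its pestle in it, 96 mm across, 145 mm high with the pestle, standing loose on the ledge to the robot's right. Origin at the centre of its underside.
- turntable: Bystander: two-tier black turntable 210 mm across carrying four clear shakers, 223 mm high overall, standing loose on the ledge to the robot's left. Origin at the centre of its underside.

How it is judged:
By the outcome, as a careful person would: the job done as asked, in the order asked, and still so for the second after the job is handed in, with the robot touching nothing.
It also fails if it takes over 45 s, if anything falls off the work surface, if the arm or the gripper's body presses on something with over 40 N, if the wrist force passes 120 N, or if a joint passes its speed limit or range.

## Working session

There is one attempt and no reset: what is moved stays moved. The work goes in short steps, Python scripts to look and compute and a tool call to move; the robot and the scene stay as the last step left them, time stands still between calls to the robot, and variables do not carry over. Pictures are saved under pics/ and viewed, about 8 in all and at most 12, crops included, and the job is handed in when it is done.

Besides the shell and the picture viewer there is one more tool, called as a command line: name --pt "numbers of a row" for each row, then --argument value for the rest. servo_tool: Moves the arm, as the interface text tells. Its arguments: {"type":"object","properties":{"motion":{"type":"array"},"force":{"type":"number"}},"required":["motion"]}

```bash
mkdir -p pics; python3 - <<'E'
from bench import *
import cv2, numpy as np
s=sense(); print({k:np.round(v,2).tolist() for k,v in s.items()}, hold_point_z)
for n in ("top","side"):
    cv2.imwrite(f"pics/{n}0.png",cv2.resize(snapshot(n),(800,600),interpolation=cv2.INTER_CUBIC))
for n in ("top","side","wrist"):
    print(n,{k:np.round(v,3).tolist() for k,v in camera_params(n).items()})
E
```

```text
{'time': 0.0, 'joint_pos': [72.0, 7.51, 85.33, 0.0, 87.26, -4.89], 'qd': [-0.11, -0.01, -0.09, -0.08, -0.01, 0.08], 'joint_efforts': [0.0, -56.94, -50.05, -0.0, 0.01, -0.0], 'tool_pos': [135.88, 583.85, 230.24], 'tcp_rot': [-179.9, -0.01, 166.89], 'ft_force': [0.29, -0.07, 0.06], 'wrist_torque': [-0.02, 0.01, -0.0], 'finger_gap': 85.57} 18.700000000000003
top {'fx': 403.201, 'fy': 403.201, 'cx': 263.227, 'cy': 200.679, 'R': [[-0.026, -0.999, -0.032], [-0.993, 0.03, -0.118], [0.119, 0.028, -0.993]], 't': [53.345, 577.939, 1050.997]}
side {'fx': 365.083, 'fy': 365.083, 'cx': 252.211, 'cy': 193.981, 'R': [[-0.977, -0.213, -0.016], [-0.143, 0.71, -0.689], [0.158, -0.671, -0.724]], 't': [558.92, 116.977, 938.806]}
wrist {'fx': 297.319, 'fy': 297.319, 'cx': 258.914, 'cy': 189.268, 'tool_from_camera': [[-0.001, -0.957, -0.29, 73.901], [1.0, -0.001, -0.001, 0.071], [0.001, -0.29, 0.957, -141.691], [0.0, 0.0, 0.0, 1.0]]}
```

View pics/top0.png

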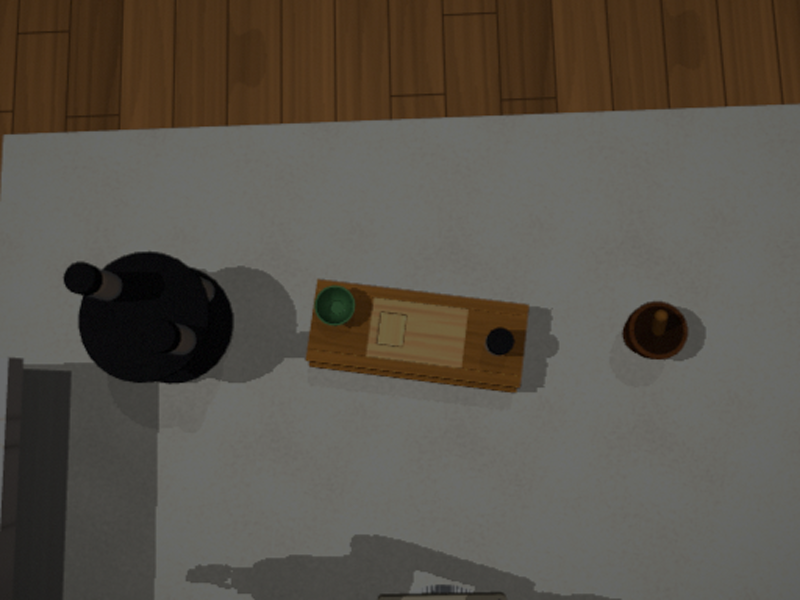

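View pics/side0.png

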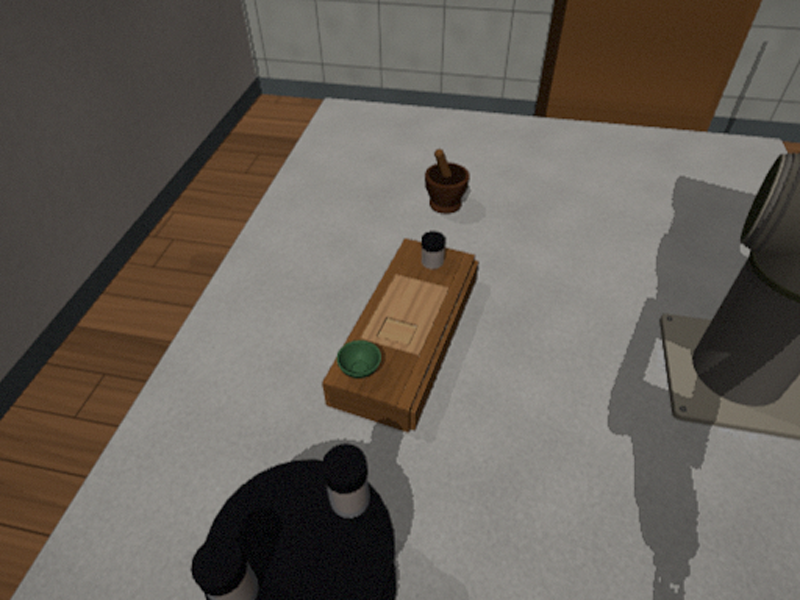

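The top view shows the box with the panel's corners at about (372,298), (468,309), (463,367) and (367,357). A pad outline is centred near (391,329). The bowl is at the box's left end and the shaker at its right end. The turntable is at (155,317) and the mortar at (656,330). The side view agrees, with the pad at (397,331).

```bash
cat > h.py <<'E'
import numpy as np
from bench import *
def px(cam,u,v,z):
    p=camera_params(cam); R=np.array(p["R"]); t=np.array(p["t"])
    d=R.T@np.array([(u-p["cx"])/p["fx"],(v-p["cy"])/p["fy"],1]); o=-R.T@t
    return o+d*(z-o[2])/d[2]
E
python3 - <<'E'
from h import *
import cv2
k=.64
T=[px("top",u*k,v*k,63.5)[:2] for u,v in [(372,298),(468,309),(463,367),(367,357),(391,329)]]
print("top",np.round(T,1).tolist(),"mid",np.mean(T[:4],0))
S=[px("side",u*k,v*k,63.5)[:2] for u,v in [(397,276),(447,288),(415,354),(362,340),(397,331)]]
print("side",np.round(S,1).tolist(),"mid",np.mean(S[:4],0))
a=np.array(T); d=a[0]+a[3]-a[1]-a[2]; print("yaw of box y dir - 90:",np.degrees(np.arctan2(d[1],d[0]))-90)
print("bowl",px("top",335*k,305*k,95),"shaker",px("top",500*k,341*k,119),"turn",px("top",155*k,317*k,110),"mortar",px("top",656*k,330*k,90))
c=lambda n,x,y,w,h,f:cv2.resize(snapshot(n)[y:y+h,x:x+w],None,fx=f,fy=f,interpolation=cv2.INTER_CUBIC)
cv2.imwrite("pics/c.png",cv2.convertScaleAbs(np.hstack([c("top",185,170,165,90,2.4),c("side",200,145,120,90*1,2.4)]),alpha=2) )
E
```

```text
top [[604.2, 101.9], [580.7, -58.9], [484.1, -47.1], [505.1, 112.1], [550.8, 71.0]] mid [543.49871892  27.02288446]
side [[577.6, -54.8], [485.5, -42.3], [512.7, 113.1], [601.8, 102.0], [550.5, 72.1]] mid [544.39442487  29.48400811]
yaw of box y dir - 90: -7.9235437115929415
bowl [589.88054528 159.94514052  95.        ] shaker [ 521.4894809 -103.812359   119.       ] turn [577.07425405 451.41434455 110.        ] mortar [ 534.17056073 -358.01011943   90.        ]
```

View pics/c.png

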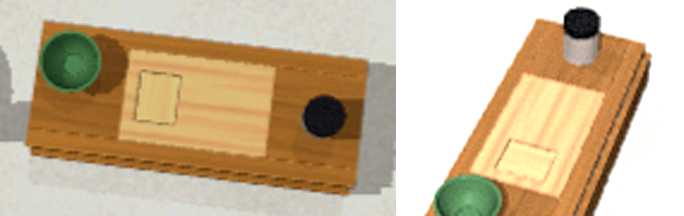

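```bash
cat >> h.py <<'E'
def rel(x,y,z,yaw,n):
    """n straight rows from here to the pose, tool pointing down"""
    s=sense(); d=(np.array([x,y,z])-s["tool_pos"])/n; w=(yaw-s["tcp_rot"][2])/n
    for i in range(n):
        a=np.radians(s["tcp_rot"][2]+i*w)
        print([0,round(d[0]*np.cos(a)+d[1]*np.sin(a)),round(d[0]*np.sin(a)-d[1]*np.cos(a)),round(-d[2]),0,0,round(-np.radians(w),3)])
E
python3 -c "
from h import *
rel(550,71.5,200,82.1,15)"
```

```text
[0, -35, -27, 2, 0, 0, np.float64(0.099)]
[0, -37, -23, 2, 0, 0, np.float64(0.099)]
[0, -39, -20, 2, 0, 0, np.float64(0.099)]
[0, -41, -16, 2, 0, 0, np.float64(0.099)]
[0, -42, -12, 2, 0, 0, np.float64(0.099)]
[0, -43, -7, 2, 0, 0, np.float64(0.099)]
[0, -44, -3, 2, 0, 0, np.float64(0.099)]
[0, -44, 1, 2, 0, 0, np.float64(0.099)]
[0, -44, 6, 2, 0, 0, np.float64(0.099)]
[0, -43, 10, 2, 0, 0, np.float64(0.099)]
[0, -42, 14, 2, 0, 0, np.float64(0.099)]
[0, -40, 18, 2, 0, 0, np.float64(0.099)]
[0, -38, 22, 2, 0, 0, np.float64(0.099)]
[0, -36, 26, 2, 0, 0, np.float64(0.099)]
[0, -33, 29, 2, 0, 0, np.float64(0.099)]
```

servo_tool --pt "0 -35 -27 0 0 0 0.1" --pt "0 -37 -23 0 0 0 0.1" --pt "0 -39 -20 0 0 0 0.1" --pt "0 -41 -16 0 0 0 0.1" --pt "0 -42 -12 0 0 0 0.1" --pt "0 -43 -7 0 0 0 0.1" --pt "0 -44 -3 0 0 0 0.1" --pt "0 -44 1 0 0 0 0.1" --force 40

```text
time: 1.0
tool_pos: [354.9, 301.0, 227.9]
tcp_rot: [-179.8, 0.1, 119.9]
ft_force: [0.1, 0.1, -0.8]
finger_gap: -0.2
```

```bash
python3 -c "
from h import *
rel(550,71.5,160,82.1,9)"
```

```text
[0, -33, 6, 8, 0, 0, np.float64(0.073)]
[0, -32, 8, 8, 0, 0, np.float64(0.073)]
[0, -32, 11, 8, 0, 0, np.float64(0.073)]
[0, -31, 13, 8, 0, 0, np.float64(0.073)]
[0, -30, 15, 8, 0, 0, np.float64(0.073)]
[0, -29, 17, 8, 0, 0, np.float64(0.073)]
[0, -27, 20, 8, 0, 0, np.float64(0.073)]
[0, -26, 21, 8, 0, 0, np.float64(0.073)]
[0, -24, 23, 8, 0, 0, np.float64(0.073)]
```

servo_tool --pt "0 -33 6 8 0 0 0.073" --pt "0 -32 8 8 0 0 0.073" --pt "0 -32 11 8 0 0 0.073" --pt "0 -31 13 8 0 0 0.073" --pt "0 -30 15 8 0 0 0.073" --pt "0 -29 17 8 0 0 0.073" --pt "0 -27 20 8 0 0 0.073" --pt "0 -26 21 8 0 0 0.073" --pt "0 -24 23 8 0 0 0.073" --pt "0 0 0 0 0 0 0"

```text
time: 2.0
tool_pos: [553.9, 51.4, 153.5]
tcp_rot: [180.0, 0.1, 80.1]
ft_force: [-1.1, 0.3, 0.2]
finger_gap: 0.1
```

```bash
python3 - <<'E'
from h import *
import cv2
s=sense(); print(s["tool_pos"],s["tcp_rot"],s["ft_force"])
rel(550,71.5,85,82.1,4)
# where the target (finger tip, pad centre) falls in the wrist picture
from scipy.spatial.transform import Rotation as Ro
p=camera_params("wrist"); M=np.array(p["tool_from_camera"]); R=Ro.from_euler("xyz",s["tcp_rot"],degrees=True).as_matrix()
im=cv2.convertScaleAbs(snapshot("wrist"),alpha=1.8)
for X in ([550,71.5,61.5],[544,28,63.5]):
    t=R.T@(np.array(X)-s["tool_pos"]); c=M[:3,:3].T@(t-M[:3,3])
    th=np.arctan2(np.hypot(c[0],c[1]),c[2]); q=c[:2]/np.hypot(c[0],c[1])*th*p["fx"]+[p["cx"],p["cy"]]
    cv2.drawMarker(im,tuple(int(round(v)) for v in q),(0,0,255),0,14,1); print(q)
cv2.imwrite("pics/w1.png",cv2.resize(im,(800,600)))
E
```

```text
[553.86785734  51.41435057 153.53886118] [1.79958324e+02 9.30247705e-02 8.00765774e+01] [-1.10861456  0.33471021  0.21420475]
[0, 5, -2, 17, 0, 0, np.float64(-0.009)]
[0, 5, -2, 17, 0, 0, np.float64(-0.009)]
[0, 5, -2, 17, 0, 0, np.float64(-0.009)]
[0, 5, -2, 17, 0, 0, np.float64(-0.009)]
[249.78786455 169.9241479 ]
[252.14369742 221.11150617]
```

View pics/w1.png

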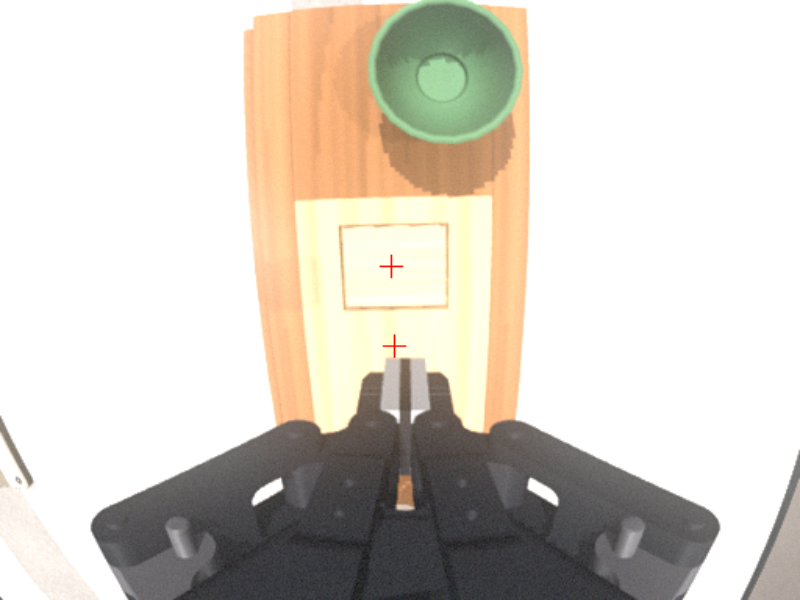

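The wrist view shows the pad's outline from (340,225) to (448,308), with its centre at (395,266). That is within about 2 mm of my estimate at (391,266). The jaw axis runs along the box's x, and the bowl lies beyond the pad.

servo_tool --pt "0 5 -2 10 0 0 -0.009" --pt "0 5 -2 15 0 0 -0.009" --pt "0 5 -2 15 0 0 -0.009" --pt "0 5 -1 15 0 0 -0.009" --pt "0 0 0 10 0 0 0" --pt "0 0 0 0 0 0 0"

```text
time: 2.65
tool_pos: [545.1, 80.1, 82.1]
tcp_rot: [-179.8, 0.0, 82.9]
ft_force: [0.4, 0.2, 0.2]
finger_gap: 0.0
```

```bash
python3 - <<'E'
from h import *
s=sense(); print(s["tool_pos"],s["tcp_rot"],s["ft_force"])
rel(550.5,71.5,70,82.1,1)
E
```

```text
[545.14639121  80.14258465  82.13135851] [-1.79842039e+02  2.52298116e-03  8.29429105e+01] [0.41892219 0.18535458 0.21015697]
[0, -8, 6, 12, 0, 0, np.float64(0.015)]
```

servo_tool --pt "0 -8 6 0 0 0 0.015" --pt "0 0 0 0 0 0 0" --pt "0 0 0 0 0 0 0" --pt "0 0 0 0 0 0 0"

```text
time: 3.05
tool_pos: [551.3, 70.8, 83.3]
tcp_rot: [-179.9, 0.0, 82.0]
ft_force: [0.5, -0.8, -0.1]
finger_gap: 0.1
```

servo_tool --pt "0 0 0 6 0 0 0" --pt "0 0 0 6 0 0 0" --pt "0 0 0 4 0 0 0" --pt "0 0 0 0 0 0 0" --pt "0 0 0 0 0 0 0"

```text
time: 3.55
tool_pos: [551.8, 70.5, 66.6]
tcp_rot: [180.0, -0.0, 82.0]
ft_force: [0.2, -0.8, -0.1]
finger_gap: 0.0
```

servo_tool --pt "0 0 0 2 0 0 0" --pt "0 0 0 0 0 0 0"

```text
time: 3.75
tool_pos: [551.7, 70.6, 64.4]
tcp_rot: [180.0, -0.0, 82.0]
ft_force: [-0.0, 0.4, -0.2]
finger_gap: -0.1
```

servo_tool --pt "0 0 0 2 0 0 0" --pt "0 0 0 0 0 0 0"

```text
time: 3.95
tool_pos: [551.9, 70.6, 62.4]
tcp_rot: [180.0, -0.0, 82.0]
ft_force: [-0.0, 0.1, -0.2]
finger_gap: -0.1
```

No contact at 62.4, which is below the panel surface, so the fingers are inside the recess.

servo_tool --pt "0 0 0 2 0 0 0" --pt "0 0 0 0 0 0 0"

```text
time: 4.15
tool_pos: [552.4, 70.7, 60.7]
tcp_rot: [179.9, -0.0, 82.0]
ft_force: [0.1, 0.2, -1.1]
finger_gap: 0.2
```

servo_tool --pt "0 0 0 2 0 0 0" --pt "0 0 0 0 0 0 0"

```text
time: 4.35
tool_pos: [552.7, 70.7, 59.2]
tcp_rot: [179.9, -0.0, 82.0]
ft_force: [-0.7, -0.2, -0.2]
finger_gap: 0.1
```

servo_tool --pt "0 0 0 2 0 0 0" --pt "0 0 0 0 0 0 0"

```text
time: 4.55
tool_pos: [552.9, 70.7, 57.4]
tcp_rot: [179.9, -0.0, 82.0]
ft_force: [-1.6, 0.2, 3.2]
finger_gap: 0.1
```

servo_tool --pt "0 0 0 1.5 0 0 0" --pt "0 0 0 0 0 0 0"

```text
time: 4.75
tool_pos: [552.9, 70.7, 55.9]
tcp_rot: [179.9, -0.0, 82.0]
ft_force: [-2.0, 0.5, 4.2]
finger_gap: 0.0
```

servo_tool --pt "0 0 0 1 0 0 0" --pt "0 0 0 0 0 0 0" --pt "0 0 0 0 0 0 0" --pt "0 0 0 0 0 0 0"

```text
time: 5.15
tool_pos: [552.9, 70.7, 55.7]
tcp_rot: [179.9, -0.0, 82.0]
ft_force: [-1.8, -0.6, 3.2]
finger_gap: 0.0
```

```bash
python3 - <<'E'
from h import *
import cv2
print(sense()["ft_force"],sense()["tool_pos"])
cv2.imwrite("pics/s2.png",cv2.convertScaleAbs(cv2.resize(snapshot("side")[130:290,170:350],None,fx=3,fy=3),alpha=1.8))
E
```

```text
[-1.77025816 -0.58418446  3.23045705] [552.94297872  70.70248341  55.69201678]
```

View pics/s2.png

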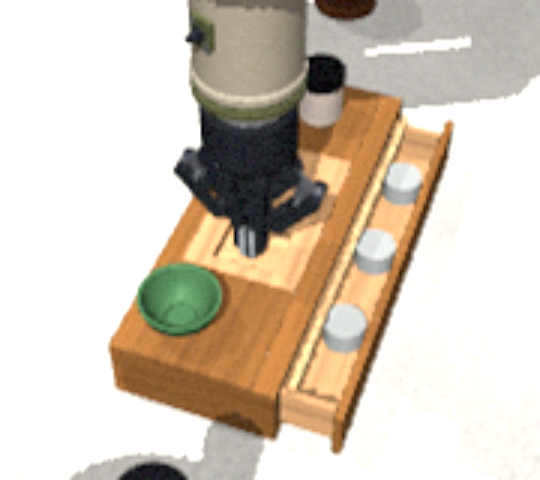

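The drawer has sprung out, with its front board running from (450,125) to (340,445), and the bowl and shaker haven't moved. I'll now retreat straight up.

servo_tool --pt "0 0 0 -3 0 0 0" --pt "0 0 0 -6 0 0 0" --pt "0 0 0 -10 0 0 0" --pt "0 0 0 -20 0 0 0" --pt "0 0 0 -25 0 0 0" --pt "0 0 0 -25 0 0 0" --pt "0 0 0 -25 0 0 0" --pt "0 0 0 -20 0 0 0" --pt "0 0 0 -10 0 0 0" --pt "0 0 0 0 0 0 0"

```text
time: 6.2
tool_pos: [551.2, 70.6, 207.7]
tcp_rot: [180.0, -0.0, 82.0]
ft_force: [0.3, 0.4, -0.5]
finger_gap: -0.1
```

servo_tool --pt "0 0 0 0 0 0 0" --pt "0 0 0 0 0 0 0" --pt "0 0 0 0 0 0 0" --pt "0 0 0 0 0 0 0" --pt "0 0 0 0 0 0 0"

```text
time: 6.7
tool_pos: [548.9, 70.5, 202.9]
tcp_rot: [-179.7, 0.0, 82.0]
ft_force: [-0.1, -0.2, -0.1]
finger_gap: 0.2
```

```bash
python3 - <<'E'
from h import *
import cv2
s=sense();print(s["time"],s["ft_force"],s["tool_pos"],np.abs(s["qd"]).max())
cv2.imwrite("pics/s3.png",cv2.convertScaleAbs(np.hstack([cv2.resize(snapshot(n)[80:384,60:460],(400,304)) for n in ("side","top")]),alpha=1.8))
E
```

```text
6.7 [-0.09936374 -0.19829453 -0.10223403] [548.87233863  70.54440724 202.8831219 ] 0.4132652807863418
```

View pics/s3.png

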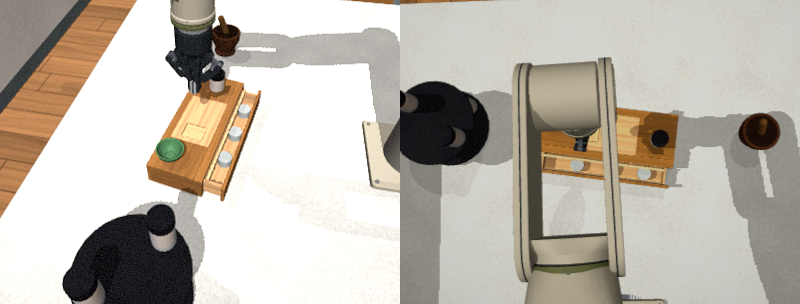

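The drawer is open, the hand is clear about 140 mm above the panel, and the bowl, shaker, mortar and turntable all look to be where they were.

```bash
python3 -c "
from bench import *
print(hand_in())"
```

```text
the job is handed in; nothing more can be done
None
```

The drawer is open: I pressed the hidden pad with the closed fingers, the drawer sprang out by itself, and I handed the job in at about 6.8 s.

- **Finding the pad:** Its outline showed in the camera pictures, about 44 mm to the left of the panel's centre. I went straight there and did not sweep the panel. Touch confirmed it, because the fingers passed below the panel surface without any contact.
- **Pressing:** The force readings rose to about 4 N as the tips went to 55.7 mm above the ledge. That agrees with the pad being fully down.
- **Last checks:** The final pictures show the drawer still open after I lifted the hand straight up about 147 mm. The arm was at rest with about 0 N on it. By eye, the bowl, shaker, mortar and turntable had not moved; I did not measure their positions again.
- **Disagreements:** The force readings were noisy by about 1 N, so the moment of first contact was not sharp. On the way in, one approach step overshot by about 10 mm, well above the box, and I corrected it before going down.

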